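Unlatch the big tablet box on the drainer

TASK

Two white latched boxes stand in front of the draining board; open the larger one. Give the latch knob on its lid a full quarter-turn clockwise and let go, so that the sprung lid rises by itself and stays up. Leave the smaller box latched, and do not shift or knock over the egg timer or the glass bottle.

Things in the scene. Friction and masses are not known exactly. Their poses are not given: they have to be found in the camera images.
- big: The LARGER white box, fixed: 180 mm front to back (x), 240 mm wide (y), 85 mm high plus a flat 6 mm lid (top at 91 mm). Turned up to 25 degrees. Origin under its centre; front faces -x, towards the robot. The lid hinges at its far (+x) edge. Its knob, alone on the lid, is 46 mm behind the front edge, midway across (44 mm from the box's centre towards the front).
- big_grip (a point): Grip point of its steel latch knob: a 42 mm round foot, 7 mm high, carrying an upright bar 44 mm long and 13 mm thick, top 37 mm above the lid. The point is on the knob's axis, 25 mm above the lid, 12 mm below the bar's top. x along the bar, y across its thickness, z up; turns with the knob.
- big_knob (a joint): Its angle in rad: 0 = latched, bar pointing front to back; grows clockwise seen from above, to a stop at 1.57 (bar parallel to the front edge). Starts between 0 and 0.2. Friction about 0.1 N m; stays where it is left. The cam under the lid comes free at about 1.05 rad.
- big_lid (a joint): Opening angle of the larger box's lid in rad: 0 shut, stop at 0.45. The cam holds it shut (2 mm of play). Once that is clear and the knob is let go, a damped spring of about 3 N at the knob lifts it to the stop in about 1 s, the knob then some 60 mm higher: withdraw straight up, 120 mm or more.
- small_knob (a joint): Angle of the like knob on the SMALLER white box (140 by 140 mm, 85 mm high), same meaning; to be left latched, starts between 0 and 0.2. The boxes stand side by side and may be either way round.
- timer: Chrome egg timer, round, 74 mm across, 60 mm high with a bar-shaped dial on top, standing loose on the ribbed white draining board (22 mm high) beyond the boxes. Origin at the centre of its underside, z up. Bystander.
- bottle: Empty clear glass bottle with flip-top stopper, 76 mm across, 238 mm high, standing loose on the draining board beyond the boxes. Origin at the centre of its underside, z up. Bystander.

How it is judged:
At the end, for the whole second after the job is handed in: The larger box's knob is turned at least 1.22 rad (70 degrees) clockwise from latched, its lid stands open at rest by more than 0.3 rad, the smaller box's knob is below 0.45 rad, and timer and bottle stand upright (within 0.2 rad) within 20 mm of where they began (value of joint big_knob above 1.22 rad and value of joint big_lid above 0.3 rad and velocity of joint big_lid below 0.1 rad/s and value of joint small_knob below 0.45 rad and distance of each of timer, bottle from where it was at the start of the episode below 0.02 m and angle between each of timer, bottle's own z axis and vertical below 0.2 rad); the robot touches nothing.
It fails at once if the smaller box's knob is turned (value of joint small_knob above 0.45 rad).
It fails at once if the egg timer or bottle is shifted or tipped (distance of any of timer, bottle from where it was at the start of the episode above 0.02 m or angle between any of timer, bottle's own z axis and vertical above 0.2 rad).
It also fails if it takes over 35 s, if anything falls off the work surface, if the arm or the gripper's body presses on something with over 40 N, if the wrist force passes 120 N, or if a joint passes its speed limit or range.

ROBOT

A 6-joint arm with a two-finger parallel gripper is mounted at the origin on the work surface. World frame = base frame: x ahead of the robot, y to its left, z up, the work surface at z = 0. Lengths are in m, angles in rad, forces in N, time in s.
With the tool pointing down it reaches from about 0.3 to 0.875 m from the base axis. Payload 6.4 kg.
Tool frame: the origin (TCP) lies midway between the tips of the shut fingers; the grasp point (between the pads) lies ctrl.grip_point_offset behind it (ctrl.grip_point_offset is the distance from the TCP to the grasp point, in m); z points along the fingers, y is the direction in which the jaws open and shut (so a half turn about z gives the same grasp; the last joint's range is limited). The gripper opens to 85 mm and grips with 20 to 120 N. Pads are 22 mm wide; open, the fingers measure 114 mm over their backs; the gripper's body (76 mm by 85 mm) begins 54 mm behind the grasp point. The pads swing forward as they close: fully open they stand 13 mm farther back than shut.
Start: joints at [1.029, 0.181, 1.607, -0, 1.354, -0.206], TCP at [0.189, 0.543, 0.231] pointing down, gripper open.
Joint ranges: [-2.99, 2.99], [-0.89, 2.07], [0.3, 2.58], [-1.14, 4.28], [0, 2.63], [-3.12, 3.12]. Speed limits (rad/s): [2.57, 2.57, 3.01, 3.14, 3.14, 3.14].

INTERFACE

Orientations are given as a unit quaternion [w, x, y, z].
In Python, from bench import ctrl, viewer gives the robot as it stands.
- The arm moves only by the shell command python3 -m handwheel 'ROWS' [OPENING]. ROWS is JSON, a list of rows, each an object with "travel": the shift along the tool's x, y, z as a fraction of full scale, a list of three; "dr": the turn, a rotation vector about the tool's x, y, z as a fraction of full scale, a list of three. A call has 1 to 20 rows; each row shifts and turns the pose as measured when the row begins, along the tool's axes as they then stand; what a row does not reach is not made up. Full scale, the value 1, is 150 mm for a shift and 30 degrees for a turn. A row lasts 1/12 s, in which the tool goes at most 41.7 mm and 7.16 degrees, less where a joint would pass 70% of its speed; a pose out of reach is approached as far as the arm can. A call with a number of a shift or a turn outside -1 to 1 is refused whole. A call with a gripper value outside its range is refused whole. OPENING is the opening, from -1 (shut) to 1 (fully open), set as the call begins (- or left out, the last holds). The fingers move at their own pace and stop on an object; the grip force is fixed at half the most. Time passes only in rows, so rows that do not move let the fingers close. It gives the time, the measured TCP pose, the force and the opening at its end, in the units of the state.
- ctrl.get_obs(): the state, without advancing time (a new reading comes with each control period).
- viewer.camera(name): name is "scene" or "top" or "wrist"; returns the picture (384x512x3 uint8, red, green, blue); there is no depth.
- viewer.get_calibration(name): a dict with "camera_matrix" (3x3 intrinsics, pixels), "R" (3x3) and "t" (3): a world point X has camera coordinates R X + t. Camera axes: x right, y down, z forward; pixel columns grow to the right and rows downward; lengths in m; the calibration is good to about 2 mm. A picture is of the moment at which its call begins: read the wrist's pose just before it. get_calibration takes no time and is no camera call; for the wrist camera it gives the pose at the moment of the call.
- ctrl.hand_in(): hands the job in, once; it reports no verdict.
The state is a dict: "time_s": time; "q": joint angles; "dq": joint speeds; "joint_efforts": joint torques, N m; "eef_pos": TCP position; "eef_rot": TCP orientation; "wrist_force": force on the tool from outside, world axes, zero at the start; "torque": the same for the moment, N m; "opening": opening from 0.0 (shut) to 1.0 (fully open).
Only numpy, scipy, OpenCV 4.12 (cv2) and the standard library are available. Lean on these libraries where they do the work, as an engineer would, in place of code of your own. Each camera call takes 0.05 s, during which the arm holds its last target. There are 200 camera calls.

## Working session

There is one attempt and no reset: what is moved stays moved. The work goes in short steps, Python scripts to look and compute and a shell command to move; the robot and the scene stay as the last step left them, time stands still between calls to the robot, and variables do not carry over. Pictures are saved under pics/ and viewed, about 8 in all and at most 12, crops included, and the job is handed in when it is done.

```bash
mkdir -p pics; python3 - <<'E'
from bench import ctrl, viewer
import cv2,numpy as np
o=ctrl.get_obs();print(o, ctrl.grip_point_offset)
for n in("top","scene"):
    cv2.imwrite(f"pics/{n}0.png",viewer.camera(n)[:,:,::-1]);c=viewer.get_calibration(n);print(n,c)
a=cv2.imread("pics/top0.png");b=cv2.imread("pics/scene0.png")
E
```

```text
{'time_s': 0.0, 'q': array([ 1.02870055e+00,  1.81551520e-01,  1.60803074e+00, -1.73116854e-05,
        1.35381165e+00, -2.06306974e-01]), 'dq': array([ 0.00048102,  0.00089525, -0.00227912,  0.00092884,  0.00056416,
        0.00128815]), 'joint_efforts': array([ 8.71266093e-04, -4.44877625e+01, -3.51334977e+01, -2.08412912e-04,
        9.25006141e-03,  4.04776671e-06]), 'eef_pos': array([0.18916277, 0.54239074, 0.23036729]), 'eef_rot': array([-3.21339574e-04,  1.67104819e-01,  9.85938724e-01, -8.41393628e-04]), 'wrist_force': array([ 0.66098455, -0.01595812,  0.58576887]), 'torque': array([-0.01154641, -0.01080532,  0.00797638]), 'opening': 0.9976882687540575} 0.0187
top {'camera_matrix': array([[392.7852871 ,   0.        , 257.7960953 ],
       [  0.        , 392.7852871 , 191.08135023],
       [  0.        ,   0.        ,   1.        ]]), 'R': array([[ 0.02285187, -0.99962687,  0.01496378],
       [-0.9867514 , -0.02495724, -0.16030846],
       [ 0.16062209, -0.01110218, -0.98695354]]), 't': array([-0.01532295,  0.65593442,  0.79444417])}
scene {'camera_matrix': array([[381.03075882,   0.        , 255.36417728],
       [  0.        , 381.03075882, 189.14718064],
       [  0.        ,   0.        ,   1.        ]]), 'R': array([[ 0.03842815,  0.9992486 ,  0.0050504 ],
       [ 0.50476232, -0.01504925, -0.86312717],
       [-0.86240262,  0.03571763, -0.50496136]]), 't': array([-0.02382012, -0.2205642 ,  1.32430543])}
```

View pics/top0.png

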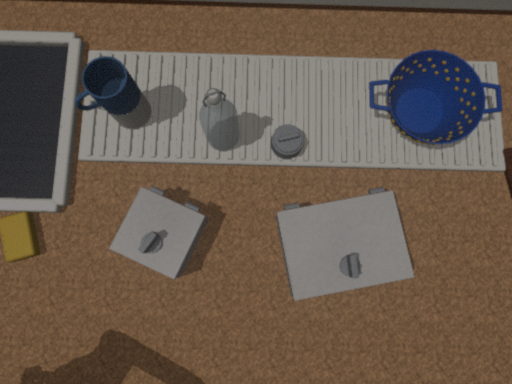

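View pics/scene0.png

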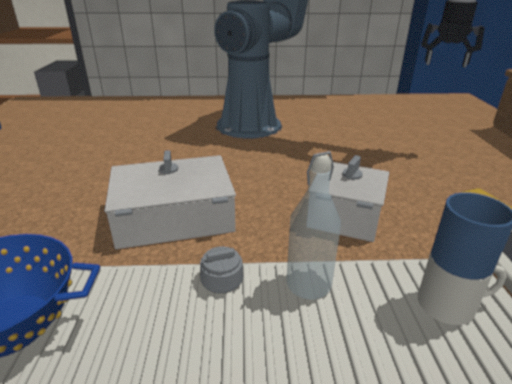

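The top view shows the larger box on the right: lid corners are about (278,210), (393,193), (412,278) and (297,298), with the knob at about (349,266). In the scene view it is on the left, with the knob at about (168,165). Next I'll measure the lid and knob.

```bash
cat > h.py <<'E'
import numpy as np,cv2
def ray(c,px,z):
    d=c["R"].T@np.linalg.inv(c["camera_matrix"])@np.array([px[0],px[1],1.]);o=-c["R"].T@c["t"]
    return o+d*(z-o[2])/d[2]
def proj(c,X):
    p=c["camera_matrix"]@(c["R"]@np.array(X)+c["t"]);return p[:2]/p[2]
E
python3 - <<'E'
from h import *
from bench import viewer,ctrl
c=viewer.get_calibration("top")
a=cv2.imread("pics/top0.png");h=cv2.cvtColor(a,cv2.COLOR_BGR2HSV)
m=((h[:,:,1]<40)&(h[:,:,2]>120)).astype(np.uint8)
m[:185]=0;m[:,:270]=0;m[:,425:]=0
k=max(cv2.findContours(m,0,2)[0],key=cv2.contourArea)
k=cv2.convexHull(k)
w=np.array([ray(c,p[0],.091)[:2] for p in k],np.float32)
r=cv2.minAreaRect(w);print(r);print(cv2.boxPoints(r))
for z,p in((.128,(349,266)),(.128,(353,266)),(.098,(349,266))):print(ray(c,p,z))
g=a[235:300,315:385];cv2.imwrite("pics/k.png",cv2.resize(g,None,fx=8,fy=8,interpolation=cv2.INTER_CUBIC))
print(viewer.get_calibration("wrist"))
E
```

```text
((0.546136200428009, -0.1767563670873642), (0.1785900592803955, 0.244856595993042), 11.844399452209473)
[[ 0.43361342 -0.07526295]
 [ 0.48387134 -0.3149062 ]
 [ 0.658659   -0.2782498 ]
 [ 0.60840106 -0.03860652]]
[ 0.50325765 -0.17633179  0.128     ]
[ 0.50342991 -0.18400506  0.128     ]
[ 0.50259847 -0.18366789  0.098     ]
{'camera_matrix': array([[333.11222407,   0.        , 256.76211975],
       [  0.        , 333.11222407, 190.68182845],
       [  0.        ,   0.        ,   1.        ]]), 'R': array([[ 0.32929797,  0.94422358, -0.00216102],
       [ 0.90785443, -0.31598347,  0.27559895],
       [ 0.25954419, -0.09271607, -0.96127028]]), 't': array([-0.57329715, -0.03606049,  0.37931152])}
```

View pics/k.png

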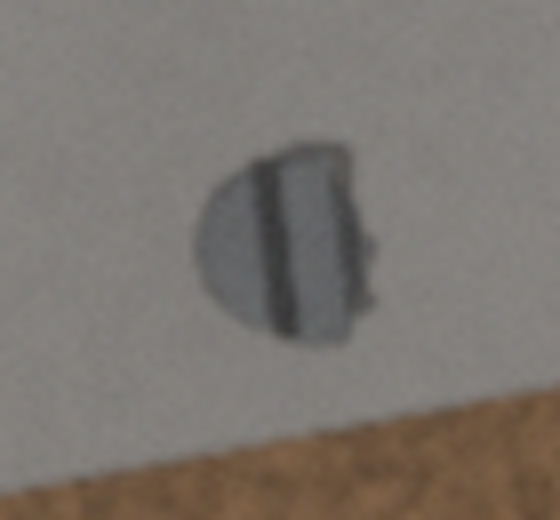

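The lid fit is 179 x 245 mm against 180 x 240 mm, centre (0.546, -0.177), yaw 11.8°. That puts the knob axis at about (0.503, -0.186). The bar yaw is about 8.5°, so the knob is at about 0.06 rad. I'm moving above it.

```bash
python3 -m handwheel '[{"travel":[-0.19,-0.207,0],"dr":[0,0,0]},{"travel":[-0.19,-0.207,0],"dr":[0,0,0]},{"travel":[-0.19,-0.207,0],"dr":[0,0,0]},{"travel":[-0.19,-0.207,0],"dr":[0,0,0]},{"travel":[-0.19,-0.207,0],"dr":[0,0,0]},{"travel":[-0.19,-0.207,0],"dr":[0,0,0]},{"travel":[-0.19,-0.207,0],"dr":[0,0,0]},{"travel":[-0.19,-0.207,0],"dr":[0,0,0]},{"travel":[-0.19,-0.207,0],"dr":[0,0,0]},{"travel":[-0.19,-0.207,0],"dr":[0,0,0]},{"travel":[-0.19,-0.207,0],"dr":[0,0,0]},{"travel":[-0.19,-0.207,0],"dr":[0,0,0]},{"travel":[-0.19,-0.207,0],"dr":[0,0,0]},{"travel":[-0.19,-0.207,0],"dr":[0,0,0]},{"travel":[-0.19,-0.207,0],"dr":[0,0,0]},{"travel":[-0.19,-0.207,0],"dr":[0,0,0]},{"travel":[-0.19,-0.207,0],"dr":[0,0,0]},{"travel":[0,0,0],"dr":[0,0,0]}]' 1
cat > st.py <<'E'
import sys,json
from h import *
from bench import ctrl
from scipy.spatial.transform import Rotation as R
# args: target x y z, tool-x yaw (deg)
o=ctrl.get_obs();q=o["eef_rot"];M=R.from_quat([q[1],q[2],q[3],q[0]]).as_matrix()
print("t",o["time_s"],"pos",o["eef_pos"].round(4),"xyaw",np.degrees(np.arctan2(M[1,0],M[0,0])).round(2),"z",M[:,2].round(3),"F",o["wrist_force"].round(1),"T",o["torque"].round(2),"op",round(o["opening"],3))
if len(sys.argv)>4:
    x,y,z,a=map(float,sys.argv[1:5]);a=np.radians(a);c,s=np.cos(a),np.sin(a)
    T=np.array([[c,s,0],[s,-c,0],[0,0,-1]])
    print("travel",(M.T@(np.array([x,y,z])-o["eef_pos"])/.15).round(3),"dr",(np.degrees(R.from_matrix(M.T@T).as_rotvec())/30).round(3))
E
python3 st.py .503 -.186 .22 188.5
```

```text
time_s: 1.6
eef_pos: [0.4673, -0.1145, 0.2254]
eef_rot: [-0.001, 0.163, 0.987, -0.003]
wrist_force: [-0.7, -0.7, 0.6]
opening: 1.004
t 1.6 pos [ 0.4673 -0.1145  0.2254] xyaw 161.24 z [-0.003 -0.006 -1.   ] F [-0.7 -0.7  0.6] T [-0.02  0.03 -0.01] op 1.004
travel [-0.379 -0.374  0.038] dr [-0.011 -0.004 -0.909]
```

```bash
python3 -m handwheel '[{"travel":[-0.19,-0.187,0],"dr":[0,0,0]},{"travel":[-0.19,-0.187,0],"dr":[0,0,0]},{"travel":[0,0,0],"dr":[-0.003,-0.001,-0.23]},{"travel":[0,0,0],"dr":[-0.003,-0.001,-0.23]},{"travel":[0,0,0],"dr":[-0.003,-0.001,-0.23]},{"travel":[0,0,0],"dr":[-0.003,-0.001,-0.23]},{"travel":[0,0,0],"dr":[0,0,0]}]'
python3 st.py .503 -.186 .22 188.5
python3 - <<'E'
from h import *
from bench import viewer
c=viewer.get_calibration("wrist");a=viewer.camera("wrist")[:,:,::-1].copy()
cv2.imwrite("pics/w1.png",a);np.savez("w1.npz",**c)
print(proj(c,[.503,-.186,.128]),proj(c,[.503,-.186,.098]))
E
```

```text
time_s: 2.18
eef_pos: [0.4999, -0.1873, 0.2198]
eef_rot: [-0.004, -0.084, 0.996, 0.004]
wrist_force: [0.3, -0.0, -0.1]
opening: 0.999
t 2.1833 pos [ 0.4999 -0.1873  0.2198] xyaw -170.32 z [-0.009  0.007 -1.   ] F [ 0.3 -0.  -0.1] T [ 0.03 -0.03 -0.02] op 0.999
travel [-0.022  0.005 -0.002] dr [ 0.016 -0.015  0.039]
[257.68686533 199.6828157 ] [257.29148851 188.97935919]
```

View pics/w1.png

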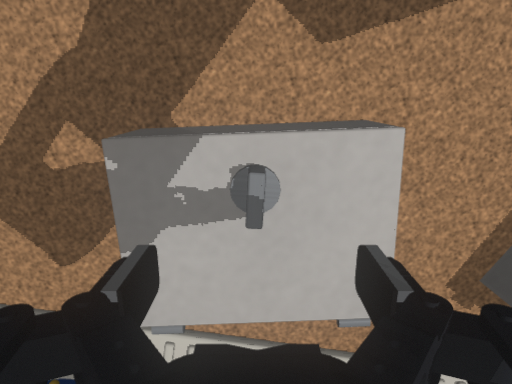

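The wrist view shows the bar top from about (258,172) to (255,227), centred at (256.5,200). The foot is at about (256,189). These match the predicted (257.7,199.7) and (257.3,189). I'll check the angle by casting the bar edges.

```bash
python3 - <<'E'
from h import *
c=np.load("w1.npz")
a=cv2.imread("pics/w1.png");g=a[155:240,220:295];cv2.imwrite("pics/w1k.png",cv2.resize(g,None,fx=7,fy=7,interpolation=cv2.INTER_CUBIC))
for p,q in(((249.5,172),(247,226)),((266,172),(263,226))):
    A,B=ray(c,p,.128),ray(c,q,.128);print(A,B,np.degrees(np.arctan2(*(B-A)[1::-1])))
E
python3 st.py .503 -.186 .103 189
```

```text
[ 0.48339457 -0.19535454  0.128     ] [ 0.52481605 -0.19044299  0.128     ] 6.762261429923912
[ 0.48141188 -0.18361601  0.128     ] [ 0.52282158 -0.17852928  0.128     ] 7.00308251991657
t 2.2333 pos [ 0.4999 -0.1871  0.2197] xyaw -170.66 z [-0.009  0.007 -1.   ] F [-0.8  1.   0.1] T [ 0.06 -0.04 -0.04] op 0.998
travel [-0.028 -0.003  0.778] dr [ 0.016 -0.015  0.011]
```

View pics/w1k.png

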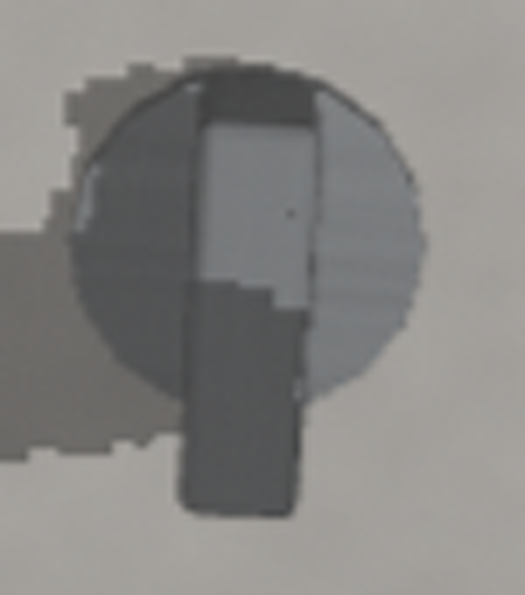

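```bash
python3 -m handwheel '[{"travel":[-0.024,0.006,0],"dr":[0.016,-0.015,0.085]},{"travel":[0,0,0.2],"dr":[0,0,0]},{"travel":[0,0,0.2],"dr":[0,0,0]},{"travel":[0,0,0.17],"dr":[0,0,0]},{"travel":[0,0,0.1],"dr":[0,0,0]},{"travel":[0,0,0],"dr":[0,0,0]}]'
python3 st.py .503 -.187 .103 186.7
```

```text
time_s: 2.73
eef_pos: [0.5048, -0.1846, 0.1178]
eef_rot: [0.002, -0.045, 0.999, -0.002]
wrist_force: [-1.2, 0.8, 0.1]
opening: 1.005
t 2.7333 pos [ 0.5048 -0.1846  0.1178] xyaw -174.8 z [ 0.005 -0.003 -1.   ] F [-1.2  0.8  0.1] T [-0.01  0.03 -0.02] op 1.005
travel [ 0.014 -0.015  0.098] dr [-0.007  0.009 -0.05 ]
```

```bash
python3 -m handwheel '[{"travel":[0.014,0.015,0.098],"dr":[-0.007,0.009,-0.05]},{"travel":[0,0,0],"dr":[0,0,0]}]'
python3 st.py .503 -.187 .103 186.7
```

```text
time_s: 2.9
eef_pos: [0.502, -0.1816, 0.1026]
eef_rot: [-0.001, -0.056, 0.998, 0.001]
wrist_force: [-1.2, 1.4, -0.2]
opening: 1.0
t 2.9 pos [ 0.502  -0.1816  0.1026] xyaw -173.58 z [-0.002  0.001 -1.   ] F [-1.2  1.4 -0.2] T [ 0.03  0.08 -0.03] op 1.0
travel [-0.003 -0.036 -0.003] dr [ 0.002 -0.004 -0.009]
```

I typed the last y shift with the wrong sign, which put the tool 5 mm off. I'll correct that before closing.

```bash
python3 -m handwheel '[{"travel":[-0.003,-0.036,0],"dr":[0,0,0]},{"travel":[0,0,0],"dr":[0,0,0]}]'
python3 st.py .503 -.187 .103 186.7
python3 -m handwheel '[{"travel":[0,0,0],"dr":[0,0,0]},{"travel":[0,0,0],"dr":[0,0,0]},{"travel":[0,0,0],"dr":[0,0,0]},{"travel":[0,0,0],"dr":[0,0,0]},{"travel":[0,0,0],"dr":[0,0,0]},{"travel":[0,0,0],"dr":[0,0,0]},{"travel":[0,0,0],"dr":[0,0,0]},{"travel":[0,0,0],"dr":[0,0,0]}]' -1
python3 st.py .503 -.187 .103 186.7
```

```text
time_s: 3.07
eef_pos: [0.504, -0.1874, 0.1046]
eef_rot: [-0.0, -0.054, 0.999, -0.0]
wrist_force: [0.1, 1.0, 0.5]
opening: 0.996
t 3.0667 pos [ 0.504  -0.1874  0.1046] xyaw -173.78 z [-0.001 -0.    -1.   ] F [0.1 1.  0.5] T [-0.05  0.    0.02] op 0.996
travel [0.006 0.003 0.011] dr [-0.    -0.001 -0.016]
time_s: 3.73
eef_pos: [0.5069, -0.187, 0.1102]
eef_rot: [0.003, -0.052, 0.999, -0.0]
wrist_force: [-1.2, -0.6, 2.2]
opening: 0.137
t 3.7333 pos [ 0.5069 -0.187   0.1102] xyaw -174.01 z [ 0.006  0.    -1.   ] F [-1.2 -0.6  2.2] T [-0.31  0.24 -0.01] op 0.137
travel [0.026 0.002 0.048] dr [-0.001  0.011 -0.024]
```

```bash
python3 -m handwheel '[{"travel":[0.015,0,0.02],"dr":[0,0,0.22]},{"travel":[0.01,0,0.01],"dr":[0,0,0.235]},{"travel":[0,0,0.01],"dr":[0,0,0.235]},{"travel":[0,0,0.01],"dr":[0,0,0.235]}]'
python3 st.py .503 -.187 .106 102
```

```text
time_s: 4.07
eef_pos: [0.5063, -0.1883, 0.1082]
eef_rot: [0.006, 0.193, 0.981, -0.001]
wrist_force: [-7.6, 2.4, 15.0]
opening: 0.138
t 4.0667 pos [ 0.5063 -0.1883  0.1082] xyaw 157.74 z [ 0.013 -0.004 -1.   ] F [-7.6  2.4 15. ] T [0.27 1.3  0.13] op 0.138
travel [ 0.024 -0.     0.014] dr [0.014 0.022 1.858]
```

```bash
python3 -m handwheel '[{"travel":[0.01,0,0],"dr":[0.007,0.01,0.235]},{"travel":[0,0,0],"dr":[0,0,0.235]},{"travel":[0,0,0],"dr":[0,0,0.235]},{"travel":[0,0,0],"dr":[0,0,0.235]}]'
python3 st.py .504 -.187 .108 104
```

```text
time_s: 4.4
eef_pos: [0.5056, -0.1892, 0.1101]
eef_rot: [0.005, 0.43, 0.903, -0.002]
wrist_force: [-0.0, 0.5, -0.8]
opening: 0.136
t 4.4 pos [ 0.5056 -0.1892  0.1101] xyaw 129.09 z [ 0.008 -0.009 -1.   ] F [-0.   0.5 -0.8] T [-0.21  0.36  0.17] op 0.136
travel [0.018 0.001 0.014] dr [0.006 0.021 0.836]
```

```bash
python3 -m handwheel '[{"travel":[0.01,0,0.005],"dr":[0.003,0.01,0.235]},{"travel":[0,0,0],"dr":[0,0,0.235]},{"travel":[0,0,0],"dr":[0,0,0.235]},{"travel":[0,0,0],"dr":[0,0,0.12]},{"travel":[0,0,0],"dr":[0,0,0]}]'
python3 st.py .504 -.187 .108 103
```

```text
time_s: 4.82
eef_pos: [0.5044, -0.1897, 0.1093]
eef_rot: [0.004, 0.619, 0.785, -0.003]
wrist_force: [1.0, 0.9, -0.1]
opening: 0.135
t 4.8167 pos [ 0.5044 -0.1897  0.1093] xyaw 103.51 z [ 0.002 -0.009 -1.   ] F [ 1.   0.9 -0.1] T [-0.03  0.09 -0.06] op 0.135
travel [0.018 0.002 0.009] dr [0.001 0.017 0.017]
```

The tool has turned about 83° from a start of about 5°, so the knob should be at about 1.53 rad. I'll release and withdraw straight up.

```bash
python3 -m handwheel '[{"travel":[0,0,0],"dr":[0,0,0]},{"travel":[0,0,0],"dr":[0,0,0]},{"travel":[0,0,-0.15],"dr":[0,0,0]},{"travel":[0,0,-0.27],"dr":[0,0,0]},{"travel":[0,0,-0.27],"dr":[0,0,0]},{"travel":[0,0,-0.27],"dr":[0,0,0]},{"travel":[0,0,-0.27],"dr":[0,0,0]},{"travel":[0,0,-0.27],"dr":[0,0,0]},{"travel":[0,0,-0.2],"dr":[0,0,0]},{"travel":[0,0,0],"dr":[0,0,0]},{"travel":[0,0,0],"dr":[0,0,0]},{"travel":[0,0,0],"dr":[0,0,0]},{"travel":[0,0,0],"dr":[0,0,0]},{"travel":[0,0,0],"dr":[0,0,0]},{"travel":[0,0,0],"dr":[0,0,0]},{"travel":[0,0,0],"dr":[0,0,0]},{"travel":[0,0,0],"dr":[0,0,0]}]' 1
python3 - <<'E'
from h import *
from bench import viewer
a=np.hstack([viewer.camera(n)[:,:,::-1][:,:400 if n=="scene" else 512] for n in("scene","wrist")])
cv2.imwrite("pics/f1.png",cv2.resize(a,(798,336)))
E
```

```text
time_s: 6.23
eef_pos: [0.4997, -0.1868, 0.3676]
eef_rot: [-0.003, 0.611, 0.792, -0.004]
wrist_force: [0.2, 0.2, -0.2]
opening: 1.002
```

View pics/f1.png

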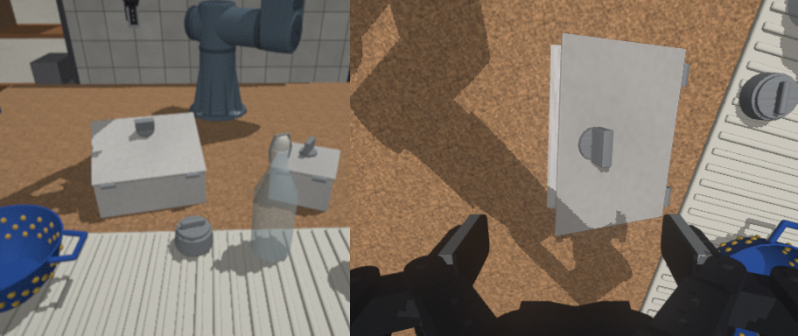

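The lid is up, with the box interior visible under its front edge. The bar, at about (603,147), runs parallel to the front edge. The timer and bottle are standing. I'll wait a moment, then check the angles and the bystanders in numbers.

```bash
python3 -m handwheel '[{"travel":[0,0,0],"dr":[0,0,0]},{"travel":[0,0,0],"dr":[0,0,0]},{"travel":[0,0,0],"dr":[0,0,0]},{"travel":[0,0,0],"dr":[0,0,0]},{"travel":[0,0,0],"dr":[0,0,0]},{"travel":[0,0,0],"dr":[0,0,0]},{"travel":[0,0,0],"dr":[0,0,0]},{"travel":[0,0,0],"dr":[0,0,0]}]'
python3 - <<'E'
from h import *
from bench import viewer
a=viewer.camera("scene")[:,:,::-1].copy();b=cv2.imread("pics/scene0.png")
for n,(u,v,w,h) in dict(timer=(195,240,55,58),bottle=(283,150,62,152),small=(340,150,50,85)).items():
    r=cv2.matchTemplate(a[v-12:v+h+12,u-12:u+w+12],b[v:v+h,u:u+w],cv2.TM_CCOEFF_NORMED);_,s,_,l=cv2.minMaxLoc(r);print(n,l[0]-12,l[1]-12,round(s,3))
c=viewer.get_calibration("scene")
ya=np.radians(11.84);X=np.array([np.cos(ya),np.sin(ya),0]);Y=np.array([-np.sin(ya),np.cos(ya),0]);C=np.array([.546,-.1768,.088])
for th in(0,.3,.45):
    h=C+.09*X
    print(th,[proj(c,h-.18*np.cos(th)*X+s*.12*Y+[0,0,.18*np.sin(th)]).round(0) for s in(-1,1)])
g=np.vstack([a[100:230,90:250],b[100:230,90:250]]);cv2.imwrite("pics/f2.png",cv2.resize(g,None,fx=2.2,fy=2.2))
x=viewer.camera("wrist")[:,:,::-1];np.savez("w2.npz",**viewer.get_calibration("wrist"));cv2.imwrite("pics/w2.png",x)
w=x[30:290,210:450];cv2.imwrite("pics/f2.png",cv2.resize(np.hstack([cv2.resize(g,(320,520)),cv2.resize(w,(480,520))]),None,fx=1,fy=1))
E
```

```text
time_s: 7.0
eef_pos: [0.4998, -0.1869, 0.3678]
eef_rot: [-0.003, 0.611, 0.792, -0.004]
wrist_force: [-0.4, 0.5, 0.3]
opening: 1.001
timer 0 0 0.997
bottle 0 0 0.956
small 0 0 0.883
0 [array([114., 168.]), array([220., 157.])]
0.3 [array([109., 147.]), array([219., 137.])]
0.45 [array([106., 138.]), array([220., 128.])]
```

View pics/f2.png

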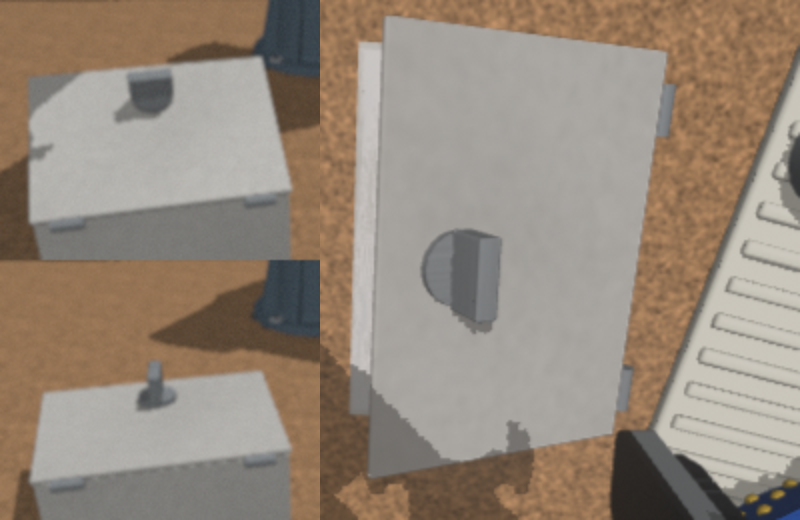

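The front lid corners are at (104,139) and (222,128), which matches a lid angle of 0.45 rad. The bar is parallel to the front edge, and nothing else has moved. Handing in.

```bash
python3 -c "
from bench import ctrl
print(ctrl.hand_in(), ctrl.get_obs()['time_s'])"
```

```text
the job is handed in; nothing more can be done
the job is handed in; nothing more can be done
```

The larger box is open. I gripped its latch knob, turned it about 83° clockwise to roughly 1.53 rad, let go and withdrew straight up about 0.26 m. I then handed the job in at about 7 s; no verdict was reported.

**Lid and knob:** In the last scene picture the lid's front corners are at (104,139) and (222,128). The lid at its 0.45 rad stop should put them at (106,138) and (220,128). The knob's bar looks parallel to the front edge, but I read that by eye and did not measure it. I did not measure the lid's speed either; it was checked about 2 s after release.

**Bystanders:** The egg timer (match 0.997) and the bottle (0.956) show no shift in the scene picture. The smaller box also shows none, with a weaker match of 0.883. I did not look closely at its knob, and the arm never went near it after passing high overhead.

**Slips on the way:**
- I typed one 2 mm sideways correction with the wrong sign, leaving the tool 5 mm off, and fixed it before closing the gripper.
- The tool crept up about 6 mm while the fingers closed.
- The wrist force reached about 15 N for a moment early in the turn, well under the limit.

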